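# Hold the amber glass standard in the colour meter's beam

## Robot

A 7-joint arm with a two-finger parallel gripper is mounted at the origin on the work surface. World frame = base frame: x ahead of the robot, y to its left, z up, the work surface at z = 0. Lengths are in m, angles in rad, forces in N, time in s.
With the tool pointing down it reaches from about 0.4 to 0.9 m from the base axis. Payload 5.5 kg.
Tool frame: the origin (TCP) lies at the very end of the fingers, on their centre line; the grasp point (between the pads) lies 19 mm behind it (arm.tcp_to_grasp is the x of the grasp point in the tool frame, in m); x points along the fingers, z is the direction in which the jaws open and shut, and the axes are right-handed (so a half turn about x gives the same grasp; the last joint's range is limited). The gripper opens to 85 mm and grips with 20 to 120 N. Pads are 22 mm wide; open, the fingers measure 114 mm over their backs; the gripper's body (76 mm by 85 mm) begins 54 mm behind the grasp point. The pads swing forward as they close: fully open they stand 13 mm farther back than shut.
Start: joints at [1.436, 0.501, -0.427, 1.55, 0.221, 1.138, -0.21], TCP at [0.252, -0.599, 0.231] pointing down, gripper open.
Joint ranges: [-2.88, 2.88], [-0.31, 2.03], [-1.54, 1.56], [0.2, 2.42], [-1.41, 4.55], [0.19, 2.02], [-2.57, 2.57]. Speed limits (rad/s): [2.57, 2.57, 3.14, 3.14, 3.14, 3.14, 3.14].

## Interface

Orientations are given as a 3x3 rotation matrix whose columns are the frame's x, y, z axes.
In Python, from station import arm, eyes, close_job gives the robot as it stands. The module is installed in compiled form; this text tells all that it offers.
- The arm moves only by the tool step_arm, never from a script. Its argument "steps" is text: rows parted by semicolons, each of 4 numbers parted by spaces: the shift along the tool's x, y, z in cm, then the turn about the tool's x in units of 5 degrees (1.0 is 5 degrees). In form: tx ty tz roll; .... A call has exactly 5 rows; each row is the pose to reach, as a shift and turn from the pose commanded when the call began, along the tool's axes at that moment; what a row does not reach only later rows make up. A row lasts 1/10 s, in which the tool goes at most 50 mm and 8.59 degrees, less where a joint would pass 70% of its speed; a pose out of reach is approached as far as the arm can. A call with a gripper value outside its range is refused whole. "hand" is the opening in per cent of the stroke, from 0 (shut) to 100 (fully open), set as the call begins (left out, the last holds). The fingers move at their own pace and stop on an object; "grip_force" is the grip in N (left out, the last holds). Time passes only in rows, so rows that repeat a pose let the fingers close, or fill a call up. It gives the time, the measured TCP pose, the force and the opening at its end, in the units of the state.
- arm.get_state(): the state, without advancing time (a new reading comes with each control period).
- eyes.grab_frame(name): name is "scene" or "top"; returns a dict with "color" (400x640x3 uint8, red, green, blue), "z_map" (400x640 float32, m along the optical axis (not along the pixel's ray), 0 where there is no reading), "fx", "fy", "cx", "cy" (pixels), "origin" and "orientation" of the camera in the world. Camera axes: x right, y down, z forward; pixel columns grow to the right and rows downward; lengths in m; the calibration is good to about 2 mm. A picture is of the moment at which its call begins.
- close_job(): hands the job in, once; it reports no verdict.
The state is a dict: "clock": time; "q": joint angles; "qd": joint speeds; "tau": joint torques, N m; "tcp_pos": TCP position; "tool_rot": TCP orientation; "contact_force": force on the tool from outside, world axes, zero at the start; "moment": the same for the moment, N m; "finger_gap": finger opening in m.
Only numpy, scipy, OpenCV 4.12 (cv2) and the standard library are available. Lean on these libraries where they do the work, as an engineer would, in place of code of your own. Each camera call takes 0.05 s, during which the arm holds its last target.

## Task

Check the finishing bench's colour meter with its amber glass standard: pluck the amber glass (not the colourless, straw-yellow or dark brown one) out of the pocket tray, gripping it only by its two milky frosted faces and never touching its two clear faces with the fingers. Hold it upright and still in the meter's light beam, midway between the two lens tubes, turned square so that the beam goes in through the middle of one clear face and out of the other. Finish while holding it there in the air, and do not knock against the meter, the other glasses or anything else on the bench.

Things in the scene. Friction and masses are not known exactly. Their poses are not given: they have to be found in the camera images.
- amber: Amber (orange) glass standard, a block 18 (its x) x 30 (y) x 60 mm tall (z, up), 80 g. Milky frosted faces: the broad 30 x 60 mm sides facing its +x and -x (grip these, 18 mm apart). Clear faces: the 18 x 60 mm sides facing +y and -y (do not touch); light passes along y. Origin: centre of its underside. Starts upright in a tray pocket, underside 6 mm above the bench, 44 mm standing proud.
- amber_mid (a point): The middle of the amber glass, 30 mm above its underside on its centre line; its axes are those of the glass.
- tray: Dark wooden tray, fixed, 80 (its x) x 230 (y) x 22 mm high, origin under its centre. Four pockets in a row along y, at -81, -27, 27 and 81 mm, each 21 x 33 mm, 16 mm deep (1.5 mm play all round). Four glasses stand in them in any order, frosted faces towards the tray's +x and -x, clear faces towards their neighbours, 24 mm apart.
- meter: Colour meter, fixed; origin under its centre, z up. A rail 70 (its x) x 350 mm (y), top 30 mm above the bench, carries two heads 84 x 90 mm, 135 mm high: pale lamp head at -y, dark receiver with display at +y. A black lens tube, 34 mm thick, sticks out of each; tube faces are at y = -60 and 60 mm, head faces at -80 and 80. The gap between is empty. The light beam runs along y.
- beam (a point): Middle of the 6 mm thick light beam, midway between the two lens tubes, 95 mm above the bench, 65 mm above the rail. Its axes are the meter's: y along the beam, x level across it, z up.
- blank: Bystander: the colourless glass standard, the same shape, size and frame as the amber one, standing in another pocket of the tray
- straw: Bystander: the pale straw-yellow glass standard, the same shape, size and frame as the amber one, standing in another pocket of the tray
- brown: Bystander: the very dark brown glass standard, the same shape, size and frame as the amber one, standing in another pocket of the tray
- tin: Bystander: lacquer tin, 100 mm across, 115 mm tall, origin under its centre, at the back of the bench
- jar: Bystander: closed amber glass jar with a black lid, 72 mm across, 95 mm tall, origin under its centre, at the back of the bench
- sanding_block: Bystander: cork sanding block 61 x 111 x 34 mm, origin under its centre, behind the meter
- brush: Bystander: wooden-handled brush lying at the left, about 20 mm high
Things that resemble listed ones, but are neither listed nor needed, are in the scene too. What is shaped like the tray but purple or red is not meant.

How it is judged:
On the way:
1. the amber glass is plucked clear of its pocket in the fingers (z of amber in the frame of tray above 0.03 m and contact force between the fingers and amber above 1 N and contact force between amber and tray below 0.1 N), for 0.1 s.
At the end, for the whole second after the job is handed in: The fingers hold the amber glass still in the beam, clear of tray and meter: its middle within 5 mm sideways, 14 mm in height, 25 mm along; upright within 7 degrees, square within 8; other glasses within 15 mm, other bystanders within 20 mm of their starts (x of amber_mid in the frame of beam between -0.005 and 0.005 m and y of amber_mid in the frame of beam between -0.025 and 0.025 m and z of amber_mid in the frame of beam between -0.014 and 0.014 m and angle between the y axis of amber and the y axis of meter, either way round below 0.14 rad and angle between amber's own z axis and vertical below 0.12 rad and contact force between the fingers and amber above 1 N and contact force between amber and meter below 0.1 N and contact force between amber and tray below 0.1 N and linear speed of amber below 0.02 m/s and distance of each of blank, straw, brown from where it was at the start of the episode below 0.015 m and distance of each of tin, jar, sanding_block, brush from where it was at the start of the episode below 0.02 m); the arm keeps its last pose, push and grip.
It fails at once if the fingers touch a clear face of the amber glass (contact force between the fingers and amber_c1 above 0.3 N or contact force between the fingers and amber_c2 above 0.3 N).
It fails at once if the meter is knocked (more than 3 N) (contact force between any of the fingers, the arm, amber and meter above 3 N).
It fails at once if another glass is disturbed (moved more than 15 mm) (distance of any of blank, straw, brown from where it was at the start of the episode above 0.015 m).
It fails at once if a bystander is pushed (more than 20 mm) (distance of any of tin, jar, sanding_block, brush from where it was at the start of the episode above 0.02 m).
It also fails if it takes over 45 s, if anything falls off the work surface, if the arm or the gripper's body presses on something with over 40 N, if the wrist force passes 120 N, or if a joint passes its speed limit or range.

## Working session

There is one attempt and no reset: what is moved stays moved. The work goes in short steps, Python scripts to look and compute and a tool call to move; the robot and the scene stay as the last step left them, time stands still between calls to the robot, and variables do not carry over. Pictures are saved under pics/ and viewed, and the job is handed in when it is done.

Besides the shell and the picture viewer there is one more tool, called as name(argument=value, ...) on one line, values as JSON. step_arm: Moves the arm, as the interface text tells. Its arguments: {"type":"object","properties":{"steps":{"type":"string"},"hand":{"type":"number"},"grip_force":{"type":"number"}},"required":["steps"]}

```bash
mkdir -p pics
python3 - <<'E'
from station import arm, eyes
import cv2, numpy as np, pickle
s=arm.get_state(); print({k:np.round(v,3).tolist() for k,v in s.items()}, arm.tcp_to_grasp)
for n in ("scene","top"):
    f=eyes.grab_frame(n); pickle.dump(f,open(f"{n}0.pkl","wb"))
    cv2.imwrite(f"pics/{n}0.png",f["color"][:,:,::-1])
    print(n,f["fx"],f["fy"],f["cx"],f["cy"],np.round(f["origin"],3),np.round(f["orientation"],3).tolist())
E
```

```text
{'clock': 0.0, 'q': [1.436, 0.502, -0.427, 1.551, 0.221, 1.138, -0.21], 'qd': [-0.001, -0.0, 0.001, -0.0, 0.001, -0.001, -0.001], 'tau': [-0.0, -56.951, -5.816, -28.094, 0.011, 0.012, -0.0], 'tcp_pos': [0.252, -0.599, 0.23], 'tool_rot': [[-0.001, 0.922, 0.387], [0.002, 0.387, -0.922], [-1.0, 0.0, -0.002]], 'contact_force': [-0.267, -0.084, 0.02], 'moment': [-0.014, 0.005, 0.047], 'finger_gap': 0.085} -0.0187
scene 384.7227966609793 384.7227966609793 321.08811502658 205.34083753122343 [1.05  0.445 0.913] [[-0.527, 0.695, -0.489], [0.85, 0.429, -0.306], [-0.002, -0.577, -0.817]]
top 402.60210500075783 402.60210500075783 311.6060246229683 195.15924114853883 [0.363 0.108 1.11 ] [[-0.004, -0.982, 0.187], [-1.0, 0.007, 0.017], [-0.018, -0.187, -0.982]]
```

View pics/scene0.png

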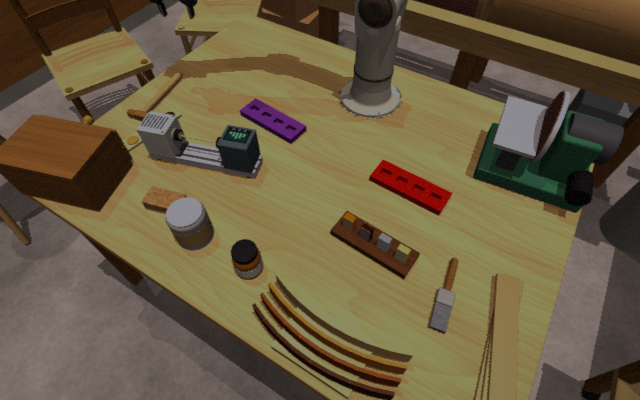

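View pics/top0.png

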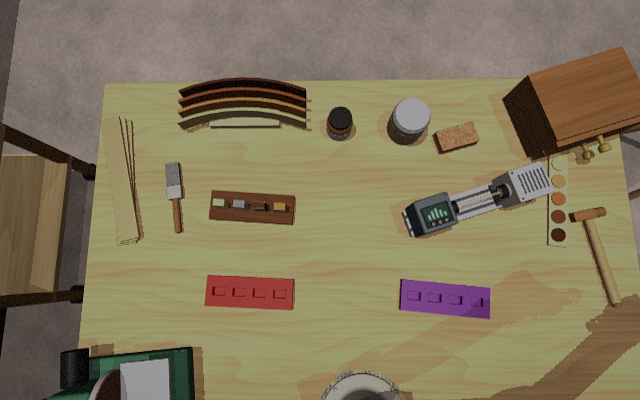

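Run:
```python
import cv2, numpy as np
t=cv2.imread("pics/top0.png"); s=cv2.imread("pics/scene0.png")
a=cv2.resize(t[180:235,200:305],None,fx=7,fy=7,interpolation=cv2.INTER_CUBIC)[:, :735]
cv2.imwrite("pics/c_top_tray.png",a)
cv2.imwrite("pics/c_sc_tray.png",cv2.resize(s[200:285,320:430],None,fx=7,fy=7,interpolation=cv2.INTER_CUBIC))
cv2.imwrite("pics/c_top_meter.png",cv2.resize(t[150:245,395:560],None,fx=4.8,fy=4.8,interpolation=cv2.INTER_CUBIC))
cv2.imwrite("pics/c_sc_meter.png",cv2.resize(s[100:185,130:275],None,fx=5.5,fy=5.5,interpolation=cv2.INTER_CUBIC))
```

```text
(no output)
```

View pics/c_top_tray.png

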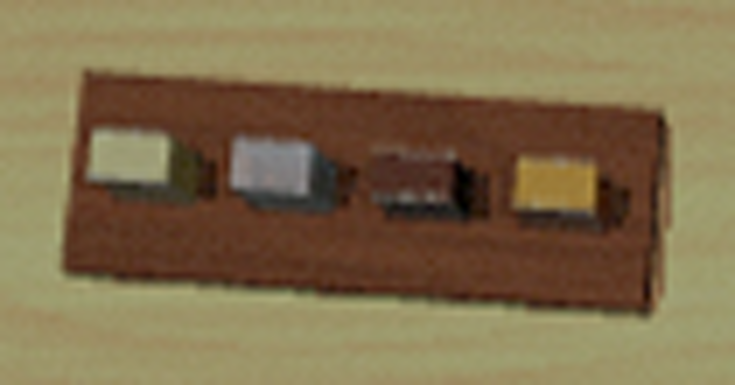

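View pics/c_sc_tray.png

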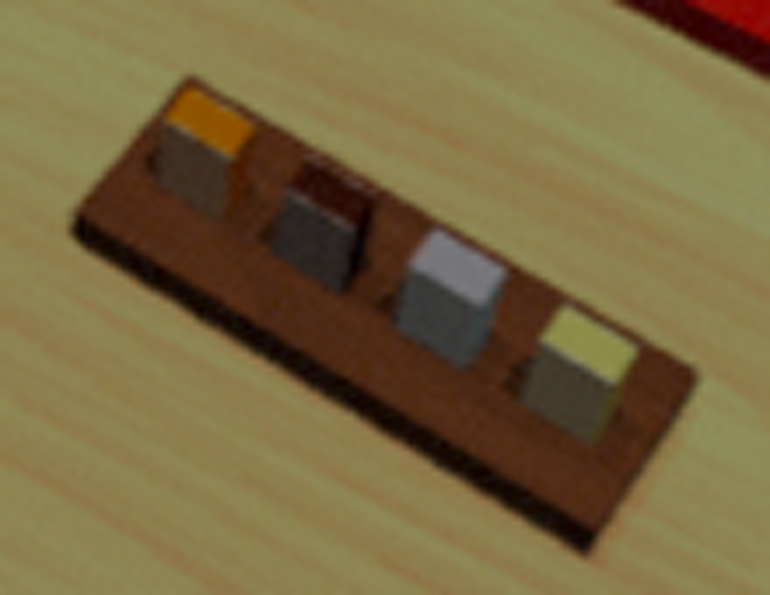

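View pics/c_top_meter.png

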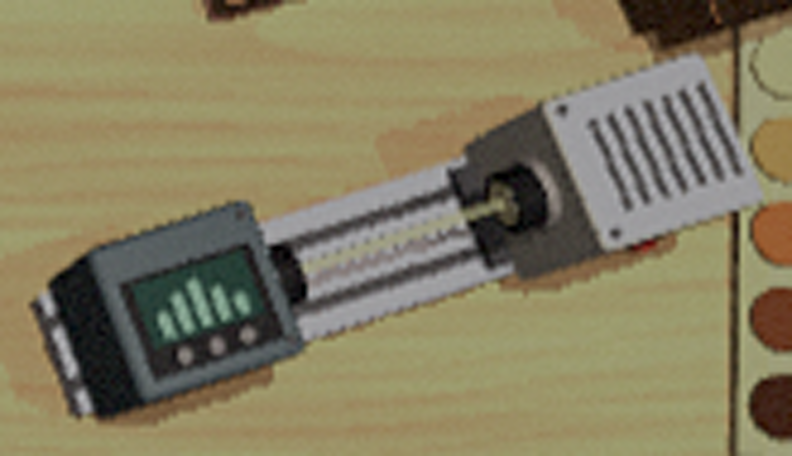

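View pics/c_sc_meter.png

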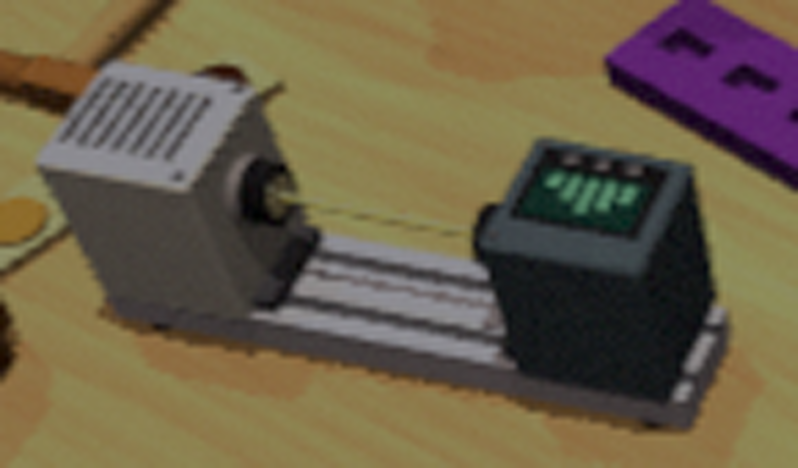

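Top view, left to right: straw (219,203), colourless (239,204), brown (259,206), amber (279,206). In the scene view the amber is at (350,217). Its saturated orange top fits the description; straw is pale yellow and brown is nearly black. Next I measure the tray, glass and meter.

```bash
cat > h.py <<'E'
import cv2, numpy as np, pickle
def load(n): return pickle.load(open(n,"rb"))
def ray(f,px,z):
    px=np.atleast_2d(px).astype(float)
    d=np.c_[(px[:,0]-f["cx"])/f["fx"],(px[:,1]-f["cy"])/f["fy"],np.ones(len(px))]@np.array(f["orientation"]).T
    o=np.array(f["origin"]); return o+d*((z-o[2])/d[:,2])[:,None]
def proj(f,P):
    c=(np.atleast_2d(P)-np.array(f["origin"]))@np.array(f["orientation"])
    return np.c_[c[:,0]/c[:,2]*f["fx"]+f["cx"],c[:,1]/c[:,2]*f["fy"]+f["cy"]]
def mask_pts(f,box,lo,hi):
    x0,y0,x1,y1=box
    hsv=cv2.cvtColor(f["color"],cv2.COLOR_RGB2HSV)
    m=np.zeros(hsv.shape[:2],np.uint8); m[y0:y1,x0:x1]=cv2.inRange(hsv,lo,hi)[y0:y1,x0:x1]
    n,l,st,c=cv2.connectedComponentsWithStats(m)
    k=1+np.argmax(st[1:,4]); 
    return (l==k)
E
python3 - <<'E'
from h import *
t=load("top0.pkl"); s=load("scene0.pkl")
for n,f,pts in (("top",t,[(279,206),(259,205),(239,203),(219,202),(250,215),(300,206)]),("scene",s,[(349,217),(367,227),(384,237),(403,249),(352,228)])):
    hsv=cv2.cvtColor(f["color"],cv2.COLOR_RGB2HSV)
    for p in pts: print(n,p,hsv[p[1],p[0]],f["z_map"][p[1],p[0]])
# heights from depth
def world(f,box):
    x0,y0,x1,y1=box; u,v=np.meshgrid(np.arange(x0,x1),np.arange(y0,y1)); z=f["z_map"][y0:y1,x0:x1]
    c=np.stack([(u-f["cx"])/f["fx"]*z,(v-f["cy"])/f["fy"]*z,z],-1); return c@np.array(f["orientation"]).T+np.array(f["origin"]),z
for n,f,box in (("top tray",t,(205,185,300,228)),("top meter",t,(400,150,560,240))):
    W,z=world(f,box); h=W[...,2]; ok=z>0
    print(n,ok.mean())
    for lo,hi in ((.015,.03),(.03,.05),(.05,.075),(.12,.15)):
        m=ok&(h>lo)&(h<hi)
        if m.sum()>5: print(lo,hi,m.sum(),np.median(h[m]),W[m][:,:2].mean(0))
E
```

```text
top (279, 206) [ 20 162 156] 1.0608934
top (259, 205) [  8 134  74] 1.0643969
top (239, 203) [150   2 129] 1.0672925
top (219, 202) [ 28  63 157] 1.0622512
top (250, 215) [ 10 154 103] 1.1063851
top (300, 206) [ 29  78 161] 1.1254903
scene (349, 217) [ 17 255 142] 1.0133437
scene (367, 227) [  6 233  46] 0.9972994
scene (384, 237) [120   8 122] 0.97973686
scene (403, 249) [ 30 125 141] 0.96115303
scene (352, 228) [ 11 174  72] 1.0274174
top tray 0.9958384332925336
0.015 0.03 1948 0.02109506285932905 [0.537241   0.29055606]
0.03 0.05 83 0.041207296182012465 [0.53403976 0.29659021]
0.05 0.075 365 0.06475632557129174 [0.53807992 0.29291062]
top meter 0.9943055555555556
0.015 0.03 691 0.02821360624435787 [ 0.55516673 -0.31119195]
0.03 0.05 695 0.032332621419493446 [ 0.55601209 -0.32101055]
0.05 0.075 230 0.062414345274697136 [ 0.56888525 -0.33379851]
0.12 0.15 2565 0.13453919710058215 [ 0.54064955 -0.29293608]
```

```bash
cat >> h.py <<'E'
def world(f,box=None):
    u,v=np.meshgrid(np.arange(640),np.arange(400)); z=f["z_map"]
    c=np.stack([(u-f["cx"])/f["fx"]*z,(v-f["cy"])/f["fy"]*z,z],-1); W=c@np.array(f["orientation"]).T+np.array(f["origin"])
    W[z<=0]=np.nan; return W
def boxmask(m,box):
    o=np.zeros_like(m); x0,y0,x1,y1=box; o[y0:y1,x0:x1]=m[y0:y1,x0:x1]; return o
def rect(f,m,z):
    n,l,st,c=cv2.connectedComponentsWithStats(m.astype(np.uint8)); m=l==1+np.argmax(st[1:,4])
    v,u=np.nonzero(m); P=ray(f,np.c_[u,v],z)[:,:2]
    r=cv2.minAreaRect((P*1000).astype(np.float32)); (cx,cy),(w,h),a=r
    return P.mean(0),np.array([cx,cy]),(w,h),(a if w<h else a+90)-0, m.sum(), np.c_[u,v].mean(0)
E
python3 - <<'E'
from h import *
np.set_printoptions(precision=4,suppress=True)
t=load("top0.pkl"); s=load("scene0.pkl")
for n,f,tb,lampb,recb in (("top",t,(205,185,300,228),(490,155,560,210),(400,185,462,240)),("scene",s,(325,205,425,280),(130,105,185,165),(215,120,265,175))):
    W=world(f); h=W[...,2]; hsv=cv2.cvtColor(f["color"],cv2.COLOR_RGB2HSV)
    def show(k,m,z):
        r=rect(f,m,z); print(n,k,"mean",r[0]*1000,"rect",r[1],np.round(r[2],1),"ang",round(r[3],2),r[4],r[5])
    show("tray",boxmask((h>.015),tb),.022)
    show("lamp",boxmask((h>.125),lampb),.135)
    show("rec",boxmask((h>.125),recb),.135)
    for nm,lo,hi in (("amber",(12,150,110),(24,255,255)),("straw",(25,40,100),(34,200,255))):
        show(nm,boxmask((cv2.inRange(hsv,lo,hi)>0)&(h>.06),tb),.066)
    for nm,lo,hi in (("blank",(0,0,95),(180,25,255)),("brown",(0,40,35),(18,255,110))):
        show(nm,boxmask((cv2.inRange(hsv,lo,hi)>0)&(h>.063),tb),.066)
E
```

```text
top tray mean [538.3191 292.2444] rect [538.5505 292.6091] [230.2  80.5] ang 175.73 2396 [251.321  207.0543]
top lamp mean [ 578.4588 -411.4428] rect [ 578.4176 -411.15  ] [83.3 93.4] ang 17.89 1254 [529.7656 181.6435]
top rec mean [ 502.9794 -174.6589] rect [ 503.4438 -174.4089] [83.  90.6] ang 17.89 1261 [434.7772 212.728 ]
top amber mean [533.8909 211.0565] rect [532.0911 211.7592] [26.5 13.3] ang 179.59 50 [279.26 205.82]
top straw mean [544.8895 373.3982] rect [545.2806 373.3195] [27.3 16.1] ang 179.59 70 [217.9571 202.1429]
top blank mean [540.4998 319.0423] rect [540.512  319.2209] [27.9 17. ] ang 173.82 63 [238.4127 203.6349]
top brown mean [536.8263 265.4782] rect [536.4788 265.8269] [29.4 16. ] ang 179.6 67 [258.6418 204.8657]
scene tray mean [544.2289 298.2497] rect [543.6158 293.8223] [230.3  84.4] ang 175.69 2374 [375.7393 242.9398]
scene lamp mean [ 587.3805 -406.7302] rect [ 587.437  -406.5164] [91.1 96.2] ang 18.14 682 [157.0587 123.4501]
scene rec mean [ 511.9167 -170.2997] rect [ 511.6418 -171.0778] [90.2 91.8] ang 17.38 729 [236.9451 138.1591]
scene amber mean [535.8401 212.6668] rect [535.6348 212.8384] [28.4 17.5] ang 176.69 62 [349.6774 217.0323]
scene straw mean [548.0222 374.1072] rect [547.9161 374.2924] [29.1 17.3] ang 176.75 74 [403.7838 248.9054]
scene blank mean [544.1311 319.7581] rect [544.055  320.3116] [28.2 17.5] ang 178.24 66 [384.8485 237.8333]
scene brown mean [539.9473 267.2358] rect [540.6215 267.1181] [29.9 20.1] ang 174.97 71 [367.2958 227.4085]
```

Run:
```python
from h import *
np.set_printoptions(precision=4,suppress=True)
t=load("top0.pkl"); s=load("scene0.pkl")
for n,f,lampb,recb in (("top",t,(490,155,560,210),(400,185,462,240)),("scene",s,(130,105,185,165),(215,120,265,175))):
    W=world(f); h=W[...,2]; hsv=cv2.cvtColor(f["color"],cv2.COLOR_RGB2HSV)
    C=[]
    for nm,b in (("lamp",lampb),("rec",recb)):
        for th in (.128,.131,.1325):
            m=boxmask(h>th,b); n_,l,st,c=cv2.connectedComponentsWithStats(m.astype(np.uint8)); m=l==1+np.argmax(st[1:,4])
            v,u=np.nonzero(m); 
            r=rect(f,m,.135); print(n,nm,th,r[0]*1000,r[1],np.round(r[2],1),round(r[3],1),r[4],"median top z",np.median(h[m]))
    img=f["color"][:,:,::-1].copy()
    yaw=np.radians(17.7);c=np.array([.541,-.293]) if n=="top" else np.array([.5425,-.292])
    X=np.array([np.cos(yaw),np.sin(yaw)]);Y=np.array([-X[1],X[0]])
    big=cv2.resize(img,None,fx=5,fy=5,interpolation=cv2.INTER_CUBIC)
    for sg in (-1,1):
        P=[np.r_[c+a*.042*X+(sg*b)*Y,.135] for a,b in ((-1,.08),(1,.08),(1,.17),(-1,.17))]
        cv2.polylines(big,[np.int32((proj(f,P)+.5)*5)],True,(0,0,255),1)
    P=[np.r_[c-.06*Y,.095],np.r_[c+.06*Y,.095]]; cv2.polylines(big,[np.int32((proj(f,P)+.5)*5)],False,(255,0,0),1)
    x0,y0,x1,y1=(400,150,560,240) if n=="top" else (125,100,275,185)
    cv2.imwrite(f"pics/ov_{n}.png",big[y0*5:y1*5,x0*5:x1*5])
```

```text
top lamp 0.128 [ 578.5836 -412.2558] [ 578.4518 -411.3019] [83.3 93.1] 17.9 1230 median top z 0.13449605603443776
top lamp 0.131 [ 579.0286 -413.1446] [ 578.7897 -412.1421] [83.3 91.1] 17.7 1164 median top z 0.13466822049966332
top lamp 0.1325 [ 579.6584 -413.8355] [ 578.8467 -412.5541] [81.8 90.5] 17.9 1016 median top z 0.13489994497513796
top rec 0.128 [ 502.9942 -175.2676] [ 503.2339 -174.6474] [82.5 90.3] 17.9 1244 median top z 0.13476383214017645
top rec 0.131 [ 503.305  -176.2175] [ 503.385  -175.1151] [82.5 89.3] 17.9 1181 median top z 0.13488422612602624
top rec 0.1325 [ 503.1715 -176.577 ] [ 503.6355 -175.8907] [82.5 87.6] 17.9 1065 median top z 0.13511533033882228
scene lamp 0.128 [ 586.685  -407.9653] [ 586.565  -408.1206] [88.4 93.5] 17.8 651 median top z 0.13501872528352477
scene lamp 0.131 [ 585.5322 -410.3313] [ 585.8072 -409.482 ] [86.2 91.3] 17.8 606 median top z 0.1351627605299519
scene lamp 0.1325 [ 585.5985 -411.6753] [ 585.6557 -410.5697] [85.4 89.5] 18.6 569 median top z 0.13529474281444898
scene rec 0.128 [ 511.0434 -171.4779] [ 511.3065 -170.9407] [89.5 91.9] 17.9 699 median top z 0.1353730120641511
scene rec 0.131 [ 510.1745 -173.081 ] [ 510.0642 -172.8719] [85.9 89. ] 17.9 657 median top z 0.13549748378133175
scene rec 0.1325 [ 509.1412 -174.0287] [ 509.1407 -173.9077] [83.5 87.7] 17.7 626 median top z 0.13555201107537967
```

View pics/ov_top.png

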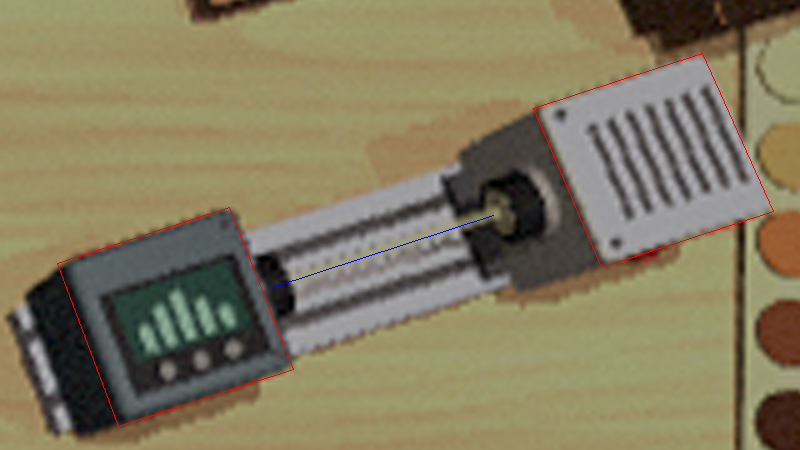

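View pics/ov_scene.png

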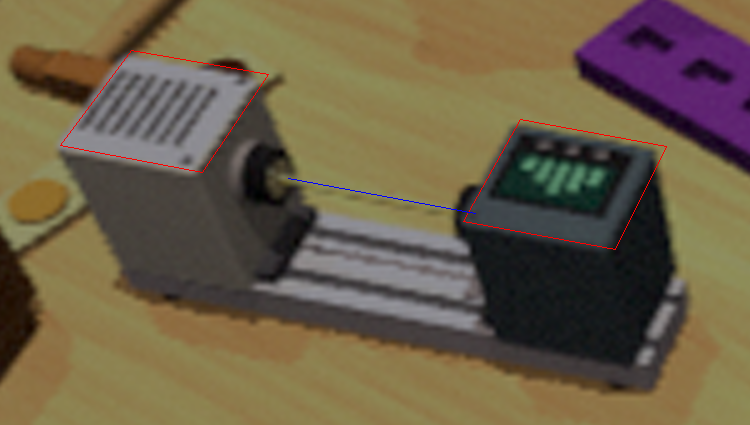

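```bash
cat > go.py <<'E'
import sys, numpy as np
from station import arm
s=arm.get_state(); x,y,z,a=map(float,sys.argv[1:5])
R=np.array(s["tool_rot"]); p=np.array(s["tcp_pos"])
d=R.T@(np.array([x,y,z])-p)*100
ang=np.degrees(np.arctan2(R[1,2],R[0,2])); e=-(a-ang); e=(e+90)%180-90
print("t",round(s["clock"],2),"tcp",p.round(4),"jaw",ang.round(2),"tilt",R[:,0].round(4),"q",np.round(s["q"],2),"F",np.round(s["contact_force"],1),"gap",round(s["finger_gap"],4))
print("NEED cm",d.round(2),"roll units",round(e/5,2))
E
python3 go.py .535 .212 .20 -4.1
```

```text
t 0.1 tcp [ 0.2515 -0.5987  0.2303] jaw -67.2 tilt [-6.0e-04  1.7e-03 -1.0e+00] q [ 1.44  0.5  -0.43  1.55  0.22  1.14 -0.21] F [0.6 0.8 0.2] gap 0.0856
NEED cm [  3.15  57.54 -63.75] roll units -12.62
```

step_arm(steps="0 3.2 -3.5 -0.7; 0 6.4 -7.1 -1.4; 0 9.6 -10.6 -2.1; 0 12.8 -14.2 -2.8; 0 16 -17.7 -3.5", hand=100)

```text
clock: 0.6
tcp_pos: [0.3308, -0.3719, 0.2309]
tool_rot: [[-0.001, 0.761, 0.649], [0.0, 0.649, -0.761], [-1.0, -0.0, -0.001]]
contact_force: [1.8, 0.2, 1.0]
finger_gap: 0.0853
```

```bash
python3 go.py .535 .212 .20 -4.1
```

```text
t 0.6 tcp [ 0.3308 -0.3719  0.2309] jaw -49.57 tilt [-5.e-04  4.e-04 -1.e+00] q [ 1.32  0.25 -0.6   1.92  0.16  1.02 -0.22] F [1.8 0.2 1. ] gap 0.0853
NEED cm [  3.11  53.41 -31.2 ] roll units -9.09
```

step_arm(steps="0 4.1 -2.4 -0.9; 0 8.2 -4.8 -1.8; 0 12.3 -7.2 -2.7; 0 16.4 -9.6 -3.6; 0 20.5 -12 -4.5")

```text
clock: 1.1
tcp_pos: [0.4095, -0.1482, 0.2313]
tool_rot: [[-0.0, 0.455, 0.891], [-0.001, 0.891, -0.455], [-1.0, -0.001, 0.0]]
contact_force: [0.8, -0.4, 0.6]
finger_gap: 0.0853
```

```bash
python3 go.py .535 .212 .20 -4.1
```

```text
t 1.1 tcp [ 0.4095 -0.1482  0.2313] jaw -27.04 tilt [-1.e-04 -7.e-04 -1.e+00] q [ 1.06  0.14 -0.83  2.05  0.13  1.   -0.31] F [ 0.8 -0.4  0.6] gap 0.0853
NEED cm [ 3.1  37.79 -5.2 ] roll units -4.59
```

step_arm(steps="0.3 4.7 -0.6 -0.9; 0.6 9.4 -1.3 -1.8; 1 14.1 -1.9 -2.7; 1.3 18.8 -2.6 -3.6; 1.6 23.5 -3.2 -4.5")

```text
clock: 1.6
tcp_pos: [0.4886, 0.0752, 0.2151]
tool_rot: [[-0.0, 0.079, 0.997], [-0.001, 0.997, -0.079], [-1.0, -0.001, 0.0]]
contact_force: [1.2, -1.1, 0.1]
finger_gap: 0.0855
```

```bash
python3 go.py .535 .212 .20 -4.1
```

```text
t 1.6 tcp [0.4886 0.0752 0.2151] jaw -4.56 tilt [-0.e+00 -5.e-04 -1.e+00] q [ 0.61  0.35 -0.97  1.94  0.34  1.03 -0.6 ] F [ 1.2 -1.1  0.1] gap 0.0855
NEED cm [ 1.5  14.01  3.53] roll units -0.09
```

step_arm(steps="0.4 4.5 1.2 0; 0.8 9 2.4 0; 1.2 12.5 3.2 -0.1; 1.5 14 3.5 -0.1; 1.5 14 3.5 -0.1")

```text
clock: 2.1
tcp_pos: [0.534, 0.2137, 0.1996]
tool_rot: [[-0.002, 0.069, 0.998], [0.002, 0.998, -0.069], [-1.0, 0.002, -0.002]]
contact_force: [-0.7, 0.5, -0.6]
finger_gap: 0.0854
```

```bash
python3 go.py .535 .212 .10 -4.1
python3 - <<'E'
from h import *
from station import eyes
for n in ("top","scene"):
    f=eyes.grab_frame(n); pickle.dump(f,open(f"{n}1.pkl","wb"))
    b=(230,140,330,250) if n=="top" else (300,130,410,240)
    cv2.imwrite(f"pics/{n}1.png",cv2.resize(f["color"][b[1]:b[3],b[0]:b[2],::-1],None,fx=5,fy=5,interpolation=cv2.INTER_CUBIC))
E
```

```text
t 2.1 tcp [0.534  0.2137 0.1996] jaw -3.94 tilt [-0.0015  0.002  -1.    ] q [ 0.26  0.53 -0.91  1.76  0.47  1.08 -0.88] F [-0.7  0.5 -0.6] gap 0.0854
NEED cm [ 9.96 -0.18  0.13] roll units 0.03
```

View pics/top1.png

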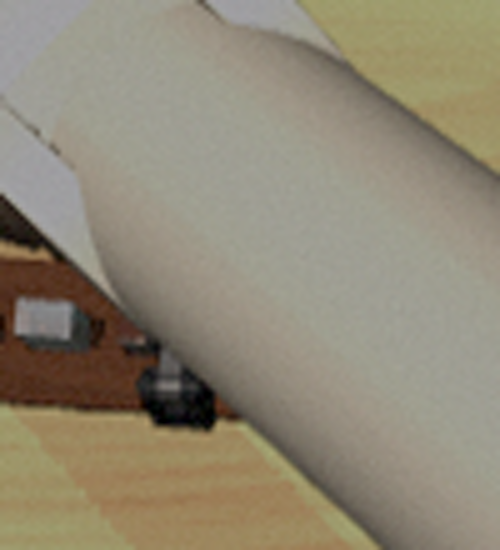

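View pics/scene1.png

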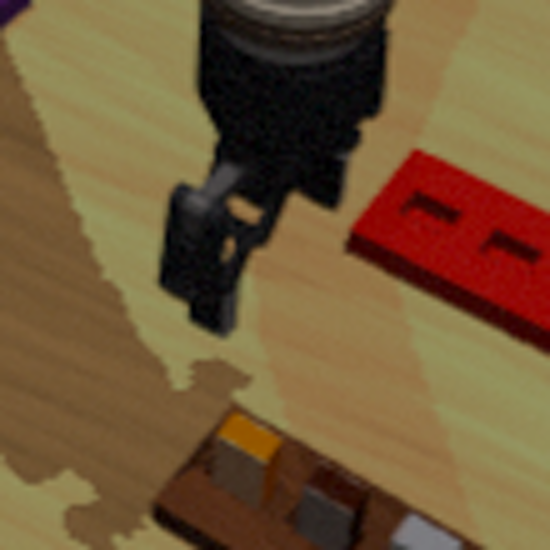

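Run:
```python
from h import *
f=load("scene1.pkl")
from station import arm
s=arm.get_state();R=np.array(s["tool_rot"]);p=np.array(s["tcp_pos"])
b=(300,130,410,240);im=cv2.resize(f["color"][b[1]:b[3],b[0]:b[2],::-1],None,fx=7,fy=7,interpolation=cv2.INTER_CUBIC)
for dx,col in ((0,(0,0,255)),(-.013,(0,255,0))):
  P=[p+R@np.array([dx,yy,zz]) for yy,zz in ((-.011,.0425),(.011,.0425),(.011,.057),(-.011,.057))]
  q=(proj(f,P)+.5-np.array(b[:2]))*7
  cv2.polylines(im,[np.int32(q)],True,col,1)
cv2.imwrite("pics/ftip.png",im[150:450,150:450])
cv2.imwrite("pics/ftip.png",cv2.resize(im[150:450,150:450],None,fx=2,fy=2))
```

```text
(no output)
```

View pics/ftip.png

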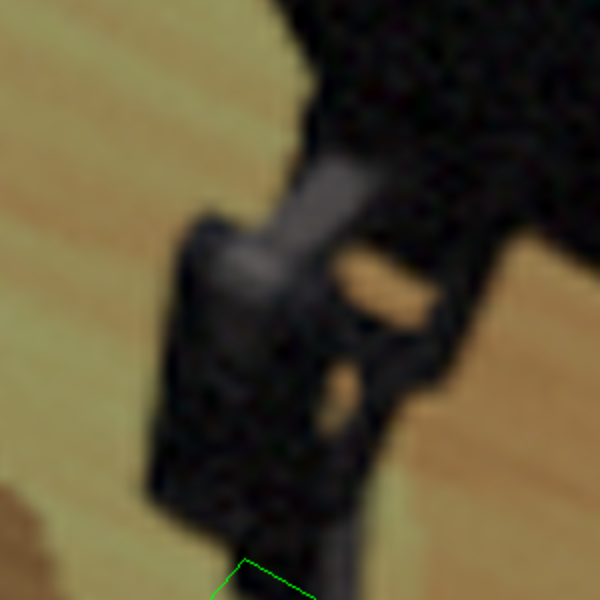

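Run:
```python
from h import *
f=load("scene1.pkl")
from station import arm
s=arm.get_state();R=np.array(s["tool_rot"]);p=np.array(s["tcp_pos"])
k=14;b=(325,165,365,205);im=cv2.resize(f["color"][b[1]:b[3],b[0]:b[2],::-1],None,fx=k,fy=k,interpolation=cv2.INTER_CUBIC)
for dx,col in ((0,(0,0,255)),(-.013,(0,255,0))):
  P=[p+R@np.array([dx,yy,zz]) for yy,zz in ((-.011,.0425),(.011,.0425),(.011,.057),(-.011,.057))]
  q=(proj(f,P)+.5-np.array(b[:2]))*k
  cv2.polylines(im,[np.int32(q)],True,col,1)
cv2.imwrite("pics/ftip2.png",cv2.convertScaleAbs(im,alpha=2))
```

```text
(no output)
```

View pics/ftip2.png

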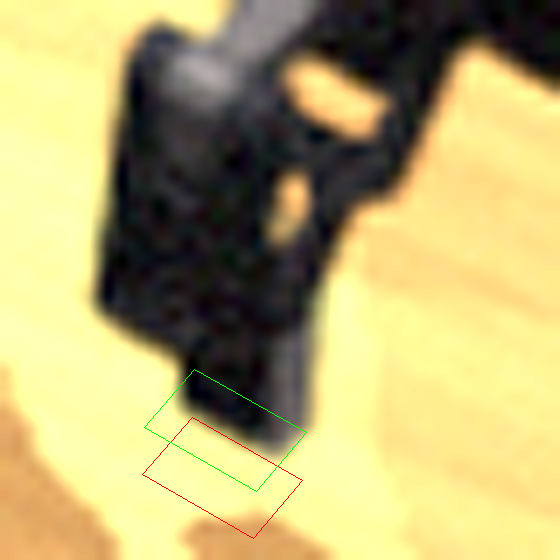

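Scene camera and arm agree to about 1 mm on the finger tip. I use amber at (0.535, 0.2125) and descend with the jaws across the frosted faces.

```bash
python3 go.py .535 .2125 .08 -4.1
```

```text
t 2.2 tcp [0.5344 0.21   0.1997] jaw -4.17 tilt [-1.3e-03 -7.0e-04 -1.0e+00] q [ 0.27  0.53 -0.91  1.77  0.47  1.08 -0.88] F [ 1.4  0.1 -0.6] gap 0.0855
NEED cm [11.97  0.27  0.06] roll units -0.01
```

step_arm(steps="3 -0.1 0.1 0; 6 -0.1 0.1 0; 9 -0.1 0.1 0; 12 -0.1 0.1 0; 12 -0.1 0.1 0")

```text
clock: 2.7
tcp_pos: [0.5332, 0.2053, 0.0768]
tool_rot: [[-0.007, 0.076, 0.997], [-0.004, 0.997, -0.076], [-1.0, -0.004, -0.006]]
contact_force: [-0.5, -1.0, 0.3]
finger_gap: 0.0858
```

```bash
python3 go.py .535 .2125 .032 -4.1
python3 - <<'E'
from h import *
from station import eyes
f=eyes.grab_frame("scene"); pickle.dump(f,open("scene2.pkl","wb"))
b=(310,170,400,250)
cv2.imwrite("pics/scene2.png",cv2.convertScaleAbs(cv2.resize(f["color"][b[1]:b[3],b[0]:b[2],::-1],None,fx=7,fy=7,interpolation=cv2.INTER_CUBIC),alpha=1.6))
E
```

```text
t 2.7 tcp [0.5332 0.2053 0.0768] jaw -4.35 tilt [-0.0066 -0.0039 -1.    ] q [ 0.18  0.68 -0.79  1.85  0.61  0.89 -0.99] F [-0.5 -1.   0.3] gap 0.0858
NEED cm [4.47 0.75 0.15] roll units -0.05
```

View pics/scene2.png

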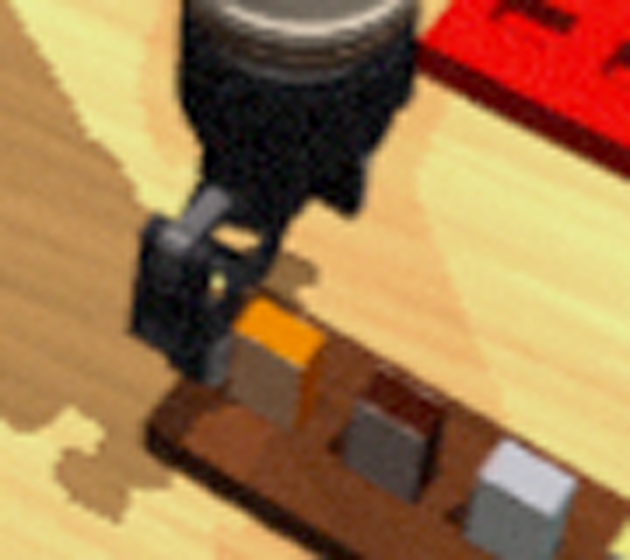

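step_arm(steps="0 0 0 0; 0 0 0 0; 0 0 0 0; 0 0 0 0; 0 0 0 0")

```text
clock: 3.25
tcp_pos: [0.5362, 0.2093, 0.0809]
tool_rot: [[0.001, 0.073, 0.997], [0.0, 0.997, -0.073], [-1.0, 0.0, 0.001]]
contact_force: [-0.5, -0.5, -0.7]
finger_gap: 0.0858
```

```bash
python3 go.py .535 .2125 .08 -4.1
```

```text
t 3.25 tcp [0.5362 0.2093 0.0809] jaw -4.21 tilt [ 1.1e-03  1.0e-04 -1.0e+00] q [ 0.18  0.67 -0.8   1.84  0.61  0.89 -0.99] F [-0.5 -0.5 -0.7] gap 0.0858
NEED cm [ 0.09  0.31 -0.14] roll units -0.02
```

step_arm(steps="0 0.3 -0.1 0; 1.2 0.3 -0.1 0; 2.4 0.3 -0.1 0; 3.6 0.3 -0.1 0; 4.8 0.3 -0.1 0")

```text
clock: 3.75
tcp_pos: [0.5344, 0.212, 0.0306]
tool_rot: [[-0.001, 0.073, 0.997], [-0.0, 0.997, -0.073], [-1.0, -0.001, -0.001]]
contact_force: [-0.1, -0.5, -0.1]
finger_gap: 0.0854
```

step_arm(steps="0 0 0 0; 0 0 0 0; 0 0 0 0; 0 0 0 0; 0 0 0 0")

```text
clock: 4.25
tcp_pos: [0.5354, 0.2124, 0.0328]
tool_rot: [[0.001, 0.073, 0.997], [0.0, 0.997, -0.073], [-1.0, 0.0, 0.001]]
contact_force: [-0.4, -0.3, 0.2]
finger_gap: 0.0856
```

```bash
python3 go.py .535 .2125 .032 -4.1
python3 - <<'E'
from h import *
from station import eyes
f=eyes.grab_frame("scene"); pickle.dump(f,open("scene3.pkl","wb"))
b=(310,170,400,250)
cv2.imwrite("pics/scene3.png",cv2.convertScaleAbs(cv2.resize(f["color"][b[1]:b[3],b[0]:b[2],::-1],None,fx=7,fy=7,interpolation=cv2.INTER_CUBIC),alpha=2))
E
```

```text
t 4.25 tcp [0.5354 0.2124 0.0328] jaw -4.21 tilt [ 1.e-03  2.e-04 -1.e+00] q [ 0.13  0.74 -0.74  1.86  0.68  0.81 -1.04] F [-0.4 -0.3  0.2] gap 0.0856
NEED cm [ 0.08  0.   -0.04] roll units -0.02
```

View pics/scene3.png

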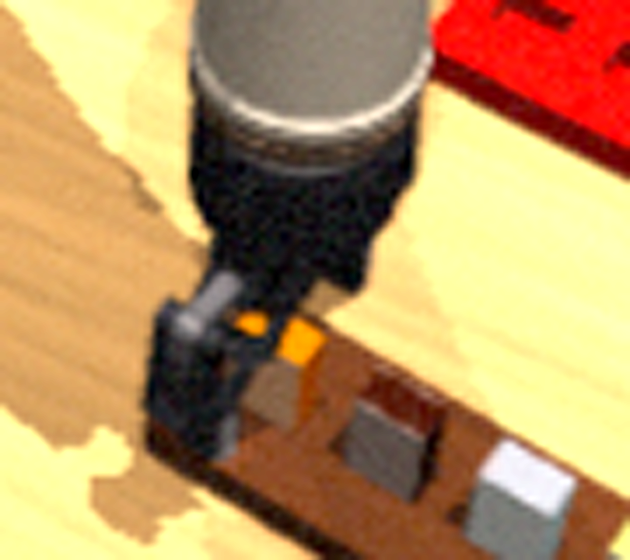

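Run:
```python
from h import *
f=load("scene3.pkl")
from station import arm
s=arm.get_state();R=np.array(s["tool_rot"]);p=np.array(s["tcp_pos"])
k=10;b=(325,200,365,245);im=cv2.convertScaleAbs(cv2.resize(f["color"][b[1]:b[3],b[0]:b[2],::-1],None,fx=k,fy=k,interpolation=cv2.INTER_CUBIC),alpha=2)
def L(P,col): cv2.polylines(im,[np.int32((proj(f,P)+.5-np.array(b[:2]))*k)],True,col,1)
L([p+R@np.array([-.013,yy,zz]) for yy,zz in ((-.011,.0425),(.011,.0425),(.011,.05),(-.011,.05))],(0,255,0))
L([p+R@np.array([xx,yy,.009]) for xx,yy in ((.010,-.015),(.010,.015),(-.034,.015),(-.034,-.015))],(255,0,0))
L([p+R@np.array([-.034,yy,zz]) for yy,zz in ((-.015,-.009),(-.015,.009),(.015,.009),(.015,-.009))],(255,0,255))
cv2.imwrite("pics/chk3.png",im)
```

```text
(no output)
```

View pics/chk3.png

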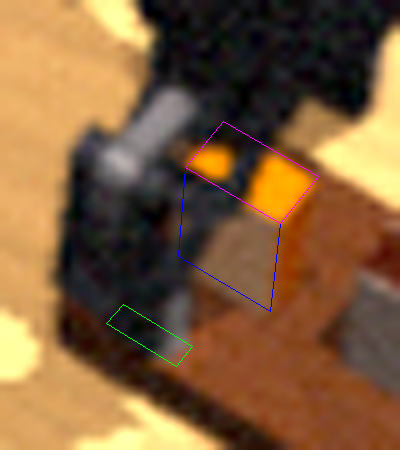

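Predicted glass box and pad outline both match the picture to under 1 px. Closing.

step_arm(steps="0 0 0 0; 0 0 0 0; 0 0 0 0; 0 0 0 0; 0 0 0 0", hand=0, grip_force=40)

```text
clock: 4.8
tcp_pos: [0.535, 0.2123, 0.0323]
tool_rot: [[-0.0, 0.073, 0.997], [-0.0, 0.997, -0.073], [-1.0, -0.0, -0.0]]
contact_force: [-0.5, 0.2, 0.5]
finger_gap: 0.0173
```

step_arm(steps="0 0 0 0; 0 0 0 0; 0 0 0 0; 0 0 0 0; 0 0 0 0")

```text
clock: 5.3
tcp_pos: [0.535, 0.2123, 0.0323]
tool_rot: [[0.0, 0.073, 0.997], [-0.0, 0.997, -0.073], [-1.0, -0.0, 0.0]]
contact_force: [0.3, -0.5, 0.6]
finger_gap: 0.0173
```

```bash
python3 go.py .535 .2125 .032 -4.1
```

```text
t 5.3 tcp [0.535  0.2123 0.0323] jaw -4.21 tilt [ 0. -0. -1.] q [ 0.13  0.74 -0.74  1.86  0.68  0.81 -1.04] F [ 0.3 -0.5  0.6] gap 0.0173
NEED cm [ 0.03  0.02 -0.  ] roll units -0.02
```

step_arm(steps="-0.8 0 0 0; -2 0 0 0; -3.5 0 0 0; -5 0 0 0; -6.5 0 0 0")

```text
clock: 5.8
tcp_pos: [0.5354, 0.2125, 0.0993]
tool_rot: [[0.001, 0.073, 0.997], [0.0, 0.997, -0.073], [-1.0, 0.0, 0.001]]
contact_force: [-0.4, -0.2, -1.2]
finger_gap: 0.0175
```

step_arm(steps="-2 0 0 0; -5 0 0 0; -8 0 0 0; -11 0 0 0; -11.5 0 0 0")

```text
clock: 6.3
tcp_pos: [0.5369, 0.2139, 0.2172]
tool_rot: [[0.007, 0.073, 0.997], [0.002, 0.997, -0.073], [-1.0, 0.003, 0.007]]
contact_force: [-0.2, 0.6, -0.5]
finger_gap: 0.0179
```

```bash
python3 go.py .5435 -.292 .22 17.7
python3 - <<'E'
from h import *
from station import eyes
f=eyes.grab_frame("scene"); pickle.dump(f,open("scene4.pkl","wb"))
b=(300,100,430,290)
cv2.imwrite("pics/scene4.png",cv2.convertScaleAbs(cv2.resize(f["color"][b[1]:b[3],b[0]:b[2],::-1],None,fx=3,fy=3,interpolation=cv2.INTER_CUBIC),alpha=2))
E
```

```text
t 6.3 tcp [0.5369 0.2139 0.2172] jaw -4.19 tilt [ 0.0067  0.0022 -1.    ] q [ 0.27  0.51 -0.93  1.75  0.45  1.11 -0.87] F [-0.2  0.6 -0.5] gap 0.0179
NEED cm [ -0.38 -50.4    4.35] roll units -4.38
```

View pics/scene4.png

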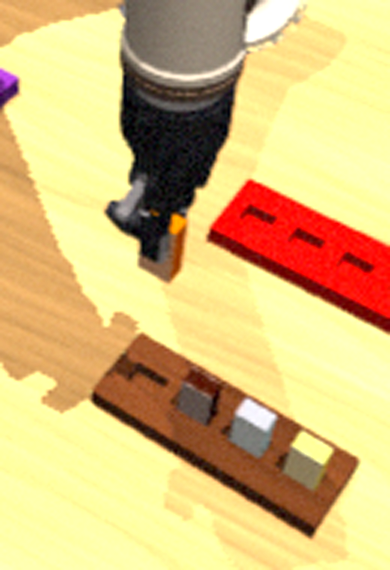

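step_arm(steps="-0.1 -2 0.2 -0.2; -0.2 -6 0.5 -0.6; -0.3 -10 0.9 -1; -0.4 -14 1.2 -1.4; -0.4 -18 1.6 -1.7")

```text
clock: 6.85
tcp_pos: [0.5367, 0.0299, 0.2156]
tool_rot: [[-0.001, -0.077, 0.997], [-0.0, 0.997, 0.077], [-1.0, -0.0, -0.001]]
contact_force: [0.9, 0.4, -0.6]
finger_gap: 0.0173
```

```bash
python3 go.py .5435 -.292 .22 17.7
```

```text
t 6.85 tcp [0.5367 0.0299 0.2156] jaw 4.4 tilt [-1.4e-03 -4.0e-04 -1.0e+00] q [ 0.66  0.45 -0.97  1.84  0.42  1.08 -0.39] F [ 0.9  0.4 -0.6] gap 0.0173
NEED cm [ -0.43 -32.15  -1.8 ] roll units -2.66
```

step_arm(steps="-0.1 -4 -0.2 -0.4; -0.2 -8 -0.4 -0.7; -0.3 -12 -0.7 -1.1; -0.4 -16 -0.9 -1.5; -0.4 -20 -1.1 -1.8")

```text
clock: 7.35
tcp_pos: [0.5408, -0.1703, 0.2196]
tool_rot: [[-0.001, -0.231, 0.973], [0.0, 0.973, 0.231], [-1.0, 0.0, -0.001]]
contact_force: [1.3, 0.5, -0.2]
finger_gap: 0.0177
```

```bash
python3 go.py .5435 -.292 .22 17.7
```

```text
t 7.35 tcp [ 0.5408 -0.1703  0.2196] jaw 13.37 tilt [-1.3e-03  2.0e-04 -1.0e+00] q [ 0.99  0.51 -0.97  1.76  0.46  1.12  0.11] F [ 1.3  0.5 -0.2] gap 0.0177
NEED cm [ -0.04 -11.9   -2.55] roll units -0.87
```

step_arm(steps="0 -3.5 -0.8 -0.3; 0 -7 -1.5 -0.5; 0 -10 -2.1 -0.7; 0 -11.5 -2.5 -0.8; 0 -11.7 -2.5 -0.8")

```text
clock: 7.85
tcp_pos: [0.5427, -0.2914, 0.2187]
tool_rot: [[-0.002, -0.293, 0.956], [0.0, 0.956, 0.293], [-1.0, 0.001, -0.002]]
contact_force: [0.3, -0.1, -1.3]
finger_gap: 0.0176
```

step_arm(steps="0 0 0 0; 0 0 0 0; 0 0 0 0; 0 0 0 0; 0 0 0 0")

```text
clock: 8.35
tcp_pos: [0.5445, -0.2875, 0.2205]
tool_rot: [[0.0, -0.298, 0.954], [-0.0, 0.954, 0.298], [-1.0, -0.0, 0.0]]
contact_force: [0.0, -0.7, -0.4]
finger_gap: 0.0178
```

```bash
python3 go.py .5435 -.292 .15 17.7
python3 - <<'E'
from h import *
from station import eyes
for n in ("top","scene"):
    f=eyes.grab_frame(n); pickle.dump(f,open(f"{n}5.pkl","wb"))
    b=(395,130,560,245) if n=="top" else (125,60,275,190)
    cv2.imwrite(f"pics/{n}5.png",cv2.convertScaleAbs(cv2.resize(f["color"][b[1]:b[3],b[0]:b[2],::-1],None,fx=4,fy=4,interpolation=cv2.INTER_CUBIC),alpha=1.7))
E
```

```text
t 8.35 tcp [ 0.5445 -0.2875  0.2205] jaw 17.36 tilt [ 1.e-04 -2.e-04 -1.e+00] q [ 1.11  0.59 -0.94  1.64  0.51  1.17  0.35] F [ 0.  -0.7 -0.4] gap 0.0178
NEED cm [ 7.05 -0.39 -0.23] roll units -0.07
```

View pics/top5.png

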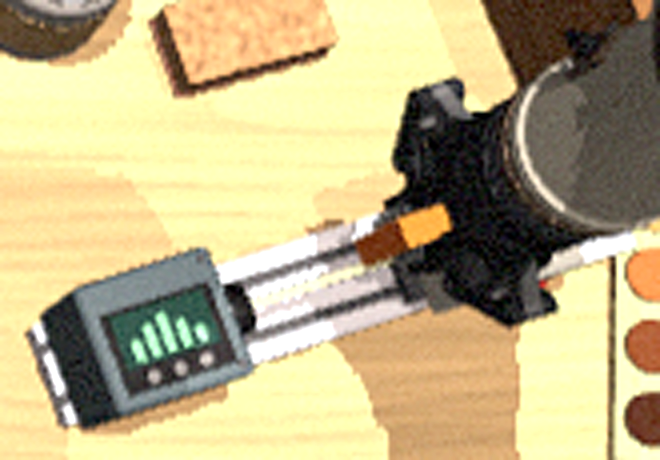

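View pics/scene5.png

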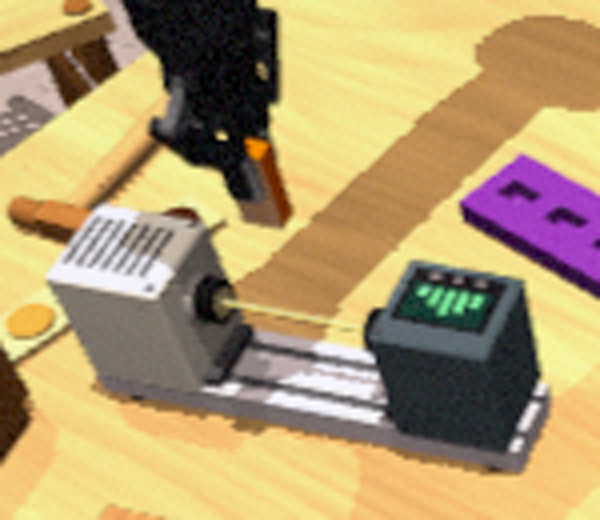

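```bash
cat > ov.py <<'E'
from h import *
import sys
from station import arm
def overlay(tag,k,boxes):
    s=arm.get_state();R=np.array(s["tool_rot"]);p=np.array(s["tcp_pos"])
    for n in ("top","scene"):
        f=load(f"{n}{tag}.pkl"); b=boxes[n]
        im=cv2.convertScaleAbs(cv2.resize(f["color"][b[1]:b[3],b[0]:b[2],::-1],None,fx=k,fy=k,interpolation=cv2.INTER_CUBIC),alpha=1.7)
        def L(P,col): cv2.polylines(im,[np.int32((proj(f,P)+.5-np.array(b[:2]))*k)],True,col,1)
        L([p+R@np.array([xx,.015,zz]) for xx,zz in ((.0263,-.009),(.0263,.009),(-.0337,.009),(-.0337,-.009))],(255,0,0))
        L([p+R@np.array([-.0337,yy,zz]) for yy,zz in ((-.015,-.009),(-.015,.009),(.015,.009),(.015,-.009))],(255,0,255))
        cv2.imwrite(f"pics/gl_{n}{tag}.png",im)
E
python3 - <<'E'
from ov import *
overlay("5",10,{"top":(470,165,520,205),"scene":(165,85,215,125)})
E
```

```text
(no output)
```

View pics/gl_top5.png

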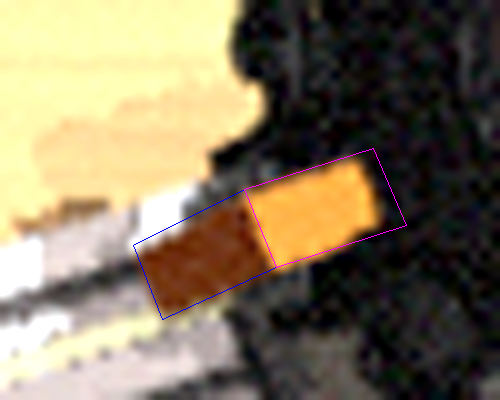

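View pics/gl_scene5.png

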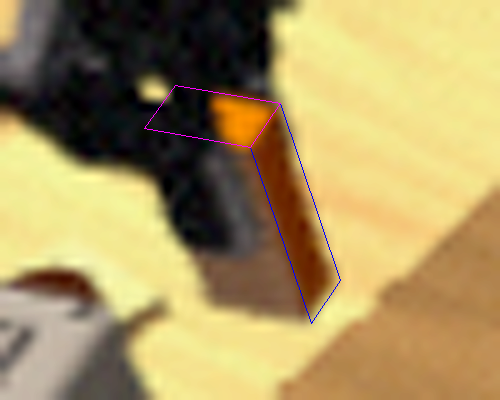

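Run:
```python
from h import *
np.set_printoptions(precision=2,suppress=True,linewidth=180)
t=load("top0.pkl"); s=load("scene0.pkl")
yaw=np.radians(17.7)
X=np.array([np.cos(yaw),np.sin(yaw)]);Y=np.array([-X[1],X[0]]);c=np.array([.542,-.2925])
for n,f in (("top",t),("scene",s)):
    lab=cv2.cvtColor(f["color"],cv2.COLOR_RGB2LAB).astype(np.float32)
    xs=np.arange(-.040,.0401,.002); ys=np.arange(-.045,.0451,.005)
    for ch,nm in ((2,"b"),(0,"L")):
        acc=[]
        for y in ys:
            q=proj(f,np.array([np.r_[c+x*X+y*Y,.095] for x in xs])).astype(np.float32)
            acc.append(cv2.remap(lab[:,:,ch],q[:,0],q[:,1],cv2.INTER_LINEAR).ravel())
        acc=np.array(acc)
        print(n,nm,"mean",acc.mean(0).round(0).astype(int))
        if ch==2:
            for y,a in zip(ys,acc):
                m=np.abs(xs)<.016; w=np.clip(a[m]-np.percentile(a[m],40),0,None); print(round(y,3),"peak x",xs[m][a[m].argmax()]*1000,"cen",(w*xs[m]).sum()/w.sum()*1000, end=" | ")
            print()
```

```text
top b mean [153 147 132 127 127 127 127 127 127 129 129 129 127 127 127 129 130 129 133 139 141 137 130 127 127 127 129 129 129 128 127 127 127 127 130 140 150 154 153 153 153]
-0.045 peak x -1.9999999999999671 cen -0.3975385447659922 | -0.04 peak x 3.469446951953614e-14 cen -0.35277788638226243 | -0.035 peak x 3.469446951953614e-14 cen 0.09157820949332536 | -0.03 peak x 3.469446951953614e-14 cen 0.17374500976814838 | -0.025 peak x 3.469446951953614e-14 cen 0.12886310116291022 | -0.02 peak x 3.469446951953614e-14 cen -0.7692205018686258 | -0.015 peak x 3.469446951953614e-14 cen -0.8865340397880296 | -0.01 peak x 3.469446951953614e-14 cen -0.181203189176095 | -0.005 peak x 3.469446951953614e-14 cen -0.7239997187257938 | -0.0 peak x 3.469446951953614e-14 cen -0.48262598435425524 | 0.005 peak x 3.469446951953614e-14 cen -0.23133395458777833 | 0.01 peak x 3.469446951953614e-14 cen -0.6277209849072897 | 0.015 peak x 3.469446951953614e-14 cen -0.6176667180831579 | 0.02 peak x 3.469446951953614e-14 cen -1.1137453437879103 | 0.025 peak x 3.469446951953614e-14 cen 0.858330337886448 | 0.03 pea
[... 1152 characters left out ...]
9716531854 | 0.005 peak x -15.999999999999979 cen -8.825623491552667 | 0.01 peak x 4.000000000000038 cen -3.4781240163676106 | 0.015 peak x -5.999999999999971 cen -7.004739336492863 | 0.02 peak x -5.999999999999971 cen -7.928966061562719 | 0.025 peak x 4.000000000000038 cen -2.756908665105354 | 0.03 peak x 4.000000000000038 cen -1.864998455359868 | 0.035 peak x -7.9999999999999725 cen -1.566854990583771 | 0.04 peak x -7.9999999999999725 cen -4.520922288642154 | 0.045 peak x 4.000000000000038 cen 7.591785348965342 | 
scene L mean [137 137 137 137 136 136 136 136 136 136 135 135 134 134 135 136 137 137 138 140 141 139 131 127 133 138 138 137 136 133 131 130 129 128 125 118 103  80  64  65  81]
```

```bash
python3 go.py .5425 -.2925 .15 17.7
```

```text
t 8.45 tcp [ 0.5445 -0.2879  0.2205] jaw 17.32 tilt [ 1.e-04 -3.e-04 -1.e+00] q [ 1.11  0.59 -0.94  1.64  0.51  1.17  0.35] F [0.  1.2 0.1] gap 0.0174
NEED cm [ 7.05 -0.37 -0.32] roll units -0.08
```

step_arm(steps="0.5 -0.4 -0.3 0; 2 -0.4 -0.3 0; 4 -0.4 -0.3 0; 6 -0.4 -0.3 0; 7 -0.4 -0.3 0")

```text
clock: 8.95
tcp_pos: [0.5409, -0.2928, 0.1472]
tool_rot: [[-0.003, -0.297, 0.955], [0.002, 0.955, 0.297], [-1.0, 0.003, -0.003]]
contact_force: [-0.2, -0.1, -0.6]
finger_gap: 0.0173
```

step_arm(steps="0 0 0 0; 0 0 0 0; 0 0 0 0; 0 0 0 0; 0 0 0 0")

```text
clock: 9.45
tcp_pos: [0.5431, -0.2931, 0.1511]
tool_rot: [[0.001, -0.297, 0.955], [-0.001, 0.955, 0.297], [-1.0, -0.001, 0.001]]
contact_force: [-1.3, 0.5, -1.9]
finger_gap: 0.0173
```

```bash
python3 go.py .5425 -.2925 .0913 17.7
```

```text
t 9.45 tcp [ 0.5431 -0.2931  0.1511] jaw 17.29 tilt [ 1.e-03 -7.e-04 -1.e+00] q [ 1.08  0.66 -0.89  1.7   0.58  1.06  0.3 ] F [-1.3  0.5 -1.9] gap 0.0173
NEED cm [ 5.98  0.09 -0.04] roll units -0.08
```

step_arm(steps="1 0.1 0 -0.1; 2.4 0.1 0 -0.1; 3.8 0.1 0 -0.1; 5 0.1 0 -0.1; 6 0.1 0 -0.1")

```text
clock: 9.95
tcp_pos: [0.5416, -0.2917, 0.0883]
tool_rot: [[-0.002, -0.306, 0.952], [0.001, 0.952, 0.306], [-1.0, 0.001, -0.001]]
contact_force: [0.2, 0.2, -1.0]
finger_gap: 0.0176
```

step_arm(steps="0 0 0 0; 0 0 0 0; 0 0 0 0; 0 0 0 0; 0 0 0 0")

```text
clock: 10.45
tcp_pos: [0.5427, -0.2922, 0.0909]
tool_rot: [[0.001, -0.306, 0.952], [-0.001, 0.952, 0.306], [-1.0, -0.001, 0.001]]
contact_force: [0.6, 0.4, -0.6]
finger_gap: 0.0172
```

```bash
python3 go.py .5425 -.2925 .0913 17.7
python3 - <<'E'
from h import *
from station import eyes
for n in ("top","scene"):
    f=eyes.grab_frame(n); pickle.dump(f,open(f"{n}6.pkl","wb"))
    b=(395,130,560,245) if n=="top" else (125,60,275,190)
    cv2.imwrite(f"pics/{n}6.png",cv2.convertScaleAbs(cv2.resize(f["color"][b[1]:b[3],b[0]:b[2],::-1],None,fx=4.8,fy=4.8,interpolation=cv2.INTER_CUBIC),alpha=1.7)[:600])
E
```

```text
t 10.45 tcp [ 0.5427 -0.2922  0.0909] jaw 17.79 tilt [ 8.e-04 -6.e-04 -1.e+00] q [ 1.04  0.73 -0.84  1.73  0.65  0.97  0.26] F [ 0.6  0.4 -0.6] gap 0.0172
NEED cm [-0.04 -0.02 -0.03] roll units 0.02
```

View pics/top6.png

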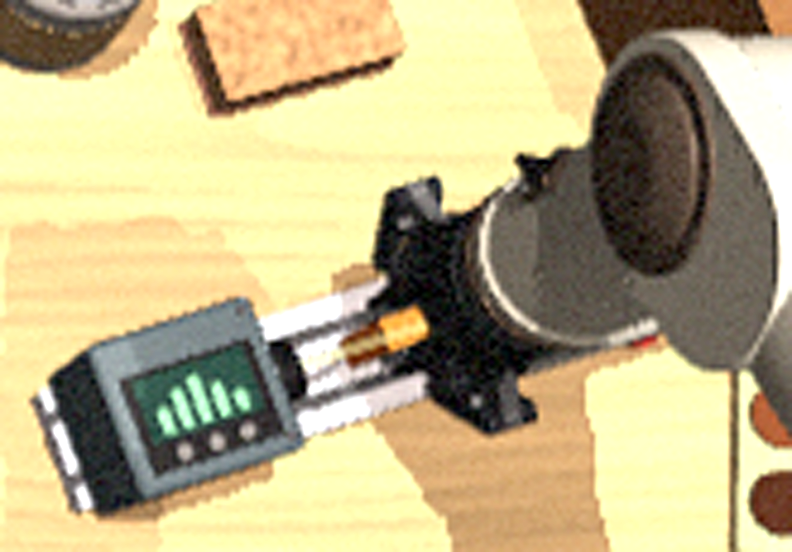

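View pics/scene6.png

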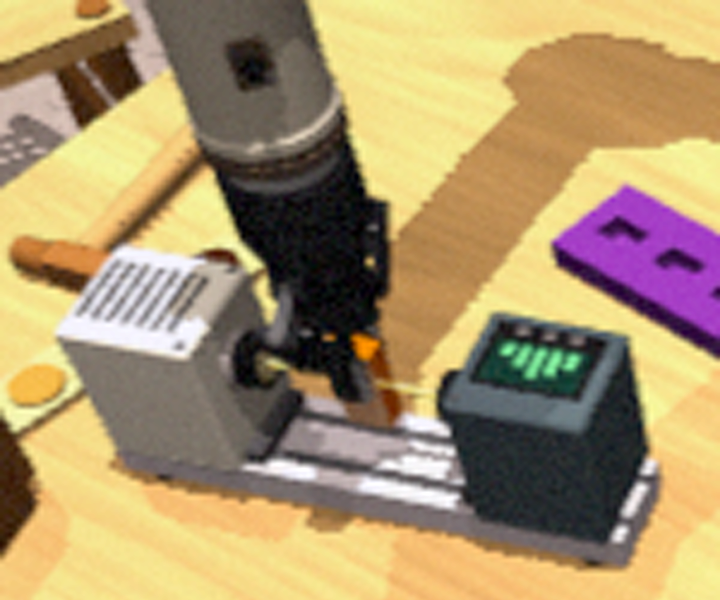

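Run:
```python
from ov import *
overlay("6",12,{"top":(450,180,500,220),"scene":(185,115,235,155)})
for n,b in (("top",(450,180,500,220)),("scene",(185,115,235,155))):
    f=load(f"{n}6.pkl"); cv2.imwrite(f"pics/z_{n}6.png",cv2.convertScaleAbs(cv2.resize(f["color"][b[1]:b[3],b[0]:b[2],::-1],None,fx=12,fy=12,interpolation=cv2.INTER_CUBIC),alpha=1.9))
```

```text
(no output)
```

View pics/z_top6.png

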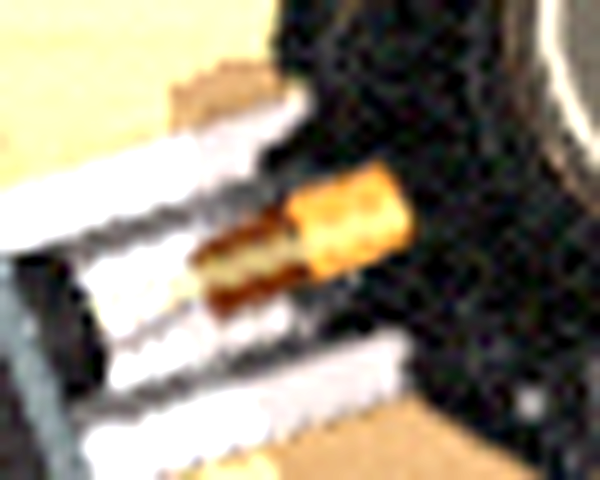

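View pics/z_scene6.png

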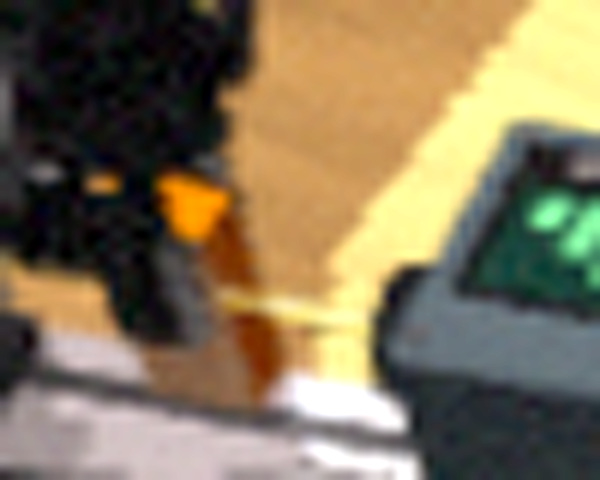

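View pics/gl_top6.png

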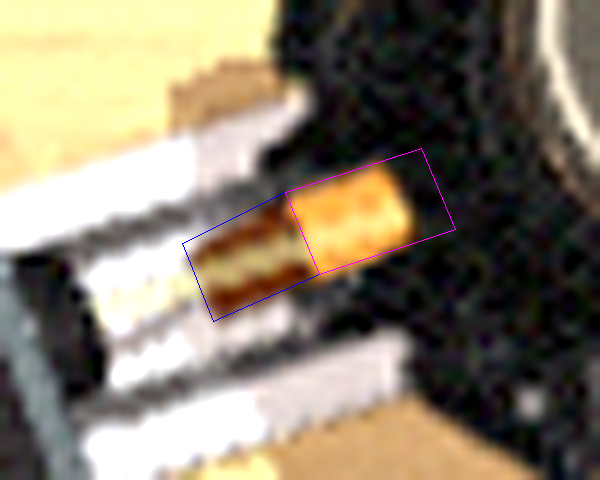

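View pics/gl_scene6.png

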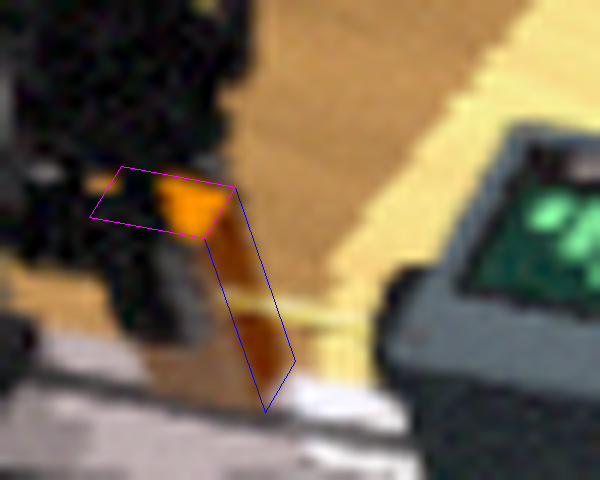

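Run:
```python
from h import *
np.set_printoptions(linewidth=200)
f=load("top6.pkl"); c=np.array([.5427,-.2922]); yaw=np.radians(17.7)
X=np.array([np.cos(yaw),np.sin(yaw)]);Y=np.array([-X[1],X[0]])
g=cv2.cvtColor(f["color"],cv2.COLOR_RGB2LAB).astype(np.float32)
xs=np.arange(-.016,.0161,.001); print((xs*1000).astype(int))
for z in (.080,.085,.09,.095,.10,.105,.11):
    q=proj(f,np.array([np.r_[c+x*X+.015*Y,z] for x in xs])).astype(np.float32)
    for ch in (0,1): print(z,"La"[ch],cv2.remap(g[:,:,ch],q[:,0],q[:,1],cv2.INTER_LINEAR).ravel().astype(int))
```

```text
[-16 -15 -13 -12 -11 -10  -9  -8  -7  -6  -5  -4  -3  -2  -1   0   0   1   2   3   4   5   6   7   8   9  10  11  12  13  14  15  16]
0.08 L [114 131 144 141 130 115  92  69  51  41  35  46  69  92 100 106 110  96  80  67  56  46  53  77 100 102  96  90  87  82  78  84  93]
0.08 a [130 130 130 130 130 130 133 137 141 143 145 142 136 131 130 129 128 129 130 133 137 140 139 135 130 130 130 131 130 130 130 130 130]
0.085 L [114 129 134 129 122 106  87  70  56  43  41  58  77  93 103 111 102  91  77  62  46  43  56  76  84  85  82  77  72  70  76  82  95]
0.085 a [130 130 130 129 129 131 133 136 140 144 145 141 136 132 130 130 131 132 133 136 140 142 139 135 133 132 131 131 130 130 130 130 130]
0.09 L [125 135 135 133 116  95  75  62  51  43  46  54  69  86  99 103 102  95  79  64  52  51  55  64  73  81  81  79  75  72  72  81 101]
0.09 a [130 131 131 130 131 132 134 138 141 144 143 142 139 135 132 131 131 132 135 138 140 140 139 137 133 131 130 129 129 129 130 130 130]
0.095 L [131 138 143 136 119 101  77  58  44  41  39  48  72  92 102 107 110  94  80  64  53  45  50  61  71  69  67  
[... 311 characters left out ...]
 [129 131 131 131 131 132 136 140 143 145 143 137 132 130 129 128 130 132 135 139 143 143 141 138 135 133 130 129 129 128 129 129 130]
0.105 L [ 88  92  88  87  80  69  55  51  43  38  52  70  87  99 108 102  92  79  63  48  41  45  53  55  55  55  54  51  50  52  56  78 105]
0.105 a [129 130 130 130 130 131 133 137 142 145 142 137 133 131 130 130 132 134 138 141 143 142 140 136 134 131 130 129 128 128 128 129 130]
0.11 L [ 75  63  54  48  41  31  31  34  35  39  46  62  82 100 105 104  97  80  63  51  45  42  39  38  39  44  47  48  49  51  65  91 123]
0.11 a [130 130 129 129 128 128 132 138 143 143 143 140 136 132 131 131 131 135 138 141 144 145 142 138 133 130 127 127 127 127 128 129 129]
```

Beam stripe sits 0.6 mm from the middle of the clear face in the top view. One last check of the bystanders and state, then I hand in.

```bash
python3 go.py .5425 -.2925 .0913 17.7
python3 - <<'E'
from h import *
a=load("scene0.pkl")["color"];b=load("scene6.pkl")["color"]
for nm,x in (("glasses",(356,215,420,275)),("tin",(160,195,215,250)),("jar",(228,238,268,280)),("brush",(425,255,465,335))):
    A,B=[cv2.cvtColor(i[x[1]:x[3],x[0]:x[2]],cv2.COLOR_RGB2GRAY).astype(np.float32) for i in (a,b)]
    print(nm,"shift px",np.round(cv2.phaseCorrelate(A,B),2))
from station import close_job
print(close_job())
E
```

```text
t 10.55 tcp [ 0.5426 -0.2922  0.0907] jaw 17.79 tilt [ 5.e-04 -5.e-04 -1.e+00] q [ 1.04  0.74 -0.84  1.73  0.65  0.97  0.26] F [-0.4 -0.  -1.3] gap 0.0174
NEED cm [-0.06 -0.03 -0.02] roll units 0.02Traceback (most recent call last):
  File "<stdin>", line 5, in <module>
    return _wrapfunc(a, 'round', decimals=decimals, out=out)
    return _wrapit(obj, method, *args, **kwds)
    conv = _array_converter(obj)
ValueError: setting an array element with a sequence. The requested array has an inhomogeneous shape after 1 dimensions. The detected shape was (2,) + inhomogeneous part.
```

Run:
```python
from h import *
a=load("scene0.pkl")["color"];b=load("scene6.pkl")["color"]
for nm,x in (("glasses",(356,215,420,275)),("tin",(160,195,215,250)),("jar",(228,238,268,280)),("block",(140,184,188,215)),("brush_listed?",(128,70,185,120)),("brush2",(425,255,465,335))):
    A,B=[cv2.cvtColor(i[x[1]:x[3],x[0]:x[2]],cv2.COLOR_RGB2GRAY).astype(np.float32) for i in (a,b)]
    s,r=cv2.phaseCorrelate(A,B); print(nm,"shift px",np.round(s,2),round(r,2))
from station import close_job
print(close_job())
```

```text
glasses shift px [0.06 0.01] 1.03
tin shift px [-0.05 -0.01] 1.0
jar shift px [0.03 0.45] 0.97
block shift px [-0.03  0.09] 0.99
brush_listed? shift px [ 0.03 -0.05] 0.67
brush2 shift px [-0.02 -0.05] 1.01
the job is handed in; nothing more can be done
None
```

I picked the amber glass by its two frosted faces and lifted it straight out of the tray. I turned it square to the meter and handed the job in while holding it in the beam, about 10.5 s in (limit 45 s).

**Last checks before hand-in:**
- **Position:** the TCP was within 1 mm of the target. The beam stripe crossed the clear face about 0.6 mm from its middle in the top view (limit 5 mm).
- **Height:** I worked this out from the grasp height, not from a direct measurement. It puts the glass middle within about 1 mm of the beam (limit 14 mm).
- **Angles:** the jaws stood at 17.8° against about 17.7° measured for the meter. Tool tilt was under 0.1°.
- **Grip:** the finger gap read 17.4 mm on the 18 mm glass, at a 40 N grip setting. Measured forces stayed near zero, so I saw no sign of knocking anything.
- **Bystanders:** the other glasses, tin, jar, sanding block and brush shifted by 0.5 px (1–2 mm) or less between the first and last scene pictures.

**What disagreed or failed:**
- The two cameras differed by 2–5 mm in x, partly because the side faces of the meter heads blurred their outlines. I settled this by comparing the held glass with the visible beam.
- My first check script stopped on a printing error. I fixed it and ran it again before handing in.

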